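# Press the dispenser's rocker lever to let the tin roll out

### The arm

A 6-joint arm with a two-finger parallel gripper is mounted at the origin on a cart in front of the work surface, level with it; the furniture and walls round the work are solid. World frame = base frame: x ahead of the robot, y to its left, z up, the work surface at z = 0. Lengths are in m, angles in degrees, forces in N, time in s.
With the tool pointing down it reaches from about 0.25 to 0.725 m from the base axis. Payload 9.7 kg.
Tool frame: the origin (TCP) lies midway between the tips of the shut fingers; the grasp point (between the pads) lies 19 mm behind it; z points along the fingers, y is the line along which they close (so a half turn about z gives the same grasp; the last joint's range is limited). The gripper opens to 85 mm and grips with 20 to 120 N. Pads are 22 mm wide; open, the fingers measure 114 mm over their backs; the gripper's body (76 mm by 85 mm) begins 54 mm behind the grasp point. The pads swing forward as they close: fully open they stand 13 mm farther back than shut.
Start: joints at [69.442, 4.979, 10.078, 95.1, 0, 90], TCP at [0.193, 0.515, 0.231] pointing down, gripper open.
Joint ranges: [-179.16, 179.16], [-48.56, 103.87], [-65.8, 70.77], [-126.05, 130.52], [-82.76, 87.17], [-180, 180]. Speed limits (degrees/s): [127.2, 127.2, 147.25, 180, 180, 180].

### API

Orientations are given as [roll, pitch, yaw] about the fixed x, y, z axes, in that order (R = Rz(yaw) Ry(pitch) Rx(roll)).
In Python, from workcell import * gives the robot as it stands.
- The arm moves only by the tool servo_tool, never from a script. Its argument "moves" is a list of rows, each a list of 4 numbers: the shift along the world's x, y, z in parts of the range, where 1.0 means 80 cm, then the turn about the world's z in a scale on which 1.0 is pi rad. A call has 1 to 20 rows; each row is the pose to reach, as a shift and turn from the pose commanded when the call began; what a row does not reach only later rows make up. A row lasts 1/12 s, in which the tool goes at most 41.7 mm and 7.16 degrees, less where a joint would pass 70% of its speed; a pose out of reach is approached as far as the arm can. Shift and turn numbers lie between -1 and 1, and a call with a number outside is refused. A call with a gripper value outside its range is refused whole. "claw" is the closure, from 0 (fully open) to 1 (shut), set as the call begins (left out, the last holds). The fingers move at their own pace and stop on an object; "force" is the grip in N (left out, the last holds). Time passes only in rows, so rows that repeat a pose let the fingers close. It gives the time, the measured TCP pose, the force, the opening and the grip force at its end, in the units of the state.
- get_obs(): the state, without advancing time (a new reading comes with each control period).
- camera(name): name is "scene" or "top"; returns the picture (400x640x3 uint8, red, green, blue); there is no depth.
- get_calibration(name): a dict with "fx", "fy", "cx", "cy" (pixels), "rvec" (rotation vector, rad) and "tvec" (3), from world to camera coordinates, as OpenCV has them. Camera axes: x right, y down, z forward; pixel columns grow to the right and rows downward; lengths in m; the calibration is good to about 2 mm. A picture is of the moment at which its call begins. get_calibration takes no time and is no camera call.
- job_done(): hands the job in; it is judged then, once.
The state is a dict: "time": time; "q": joint angles; "qd": joint speeds; "joint_efforts": joint torques, N m; "ee_pos": TCP position; "tcp_rot": TCP orientation; "wrist_force": force on the tool from outside, world axes, zero at the start; "torque": the same for the moment, N m; "opening": finger opening in m; "grasp_force": force on a finger pad.
Only numpy, scipy, OpenCV 4.12 (cv2) and the standard library are available. Lean on these libraries where they do the work, as an engineer would, in place of code of your own. Each camera call takes 0.05 s, during which the arm holds its last target. There are 200 camera calls.

### The job

A two-lane gravity dispenser on the worktop holds a small tin in one lane and a screw-lid jar in the other, each behind its own gate. With the fingertips, press down the paddle of the rocker lever beside the tin's lane until its gate lifts and the tin rolls down to the stop at the front, then take the hand away so that the lever springs back and the gate shuts. Do not touch the tin, the jar or the gates themselves; keep the jar's lane shut and leave the things standing around where they are.

Things in the scene. Friction and masses are not known exactly. Their poses are not given: they have to be found in the camera images.
- rack: fixed dispenser, 290 mm wide over the levers, 395 mm long: wooden walls, aluminium floor. Origin on the worktop midway between the lever hinges; x along the lanes, away from the robot and uphill, y left. Two lanes, 96 mm wide, middles at y = +0.051 and -0.051 m; floor falls by 0.14 rad from 66 mm high at the back (x = 0.21) to 14 mm at the front stop (x = -0.165, 36 mm high)
- lever_left (a joint): rocker beside the left-hand lane (rack +y side): 0 at rest, gate down; grows as its near end (black paddle) is pressed down and its far end lifts the gate; stop at 0.45 rad. The tin passes from about 0.36; press to 0.40 or to the stop. A spring returns it to 0; at the paddle it takes about 2 N, rising to 4 N. Hinge along rack y through rack (0, 0.116, 0.078) m
- lever_right (a joint): rocker beside the right-hand lane (rack -y side): 0 at rest, gate down; grows as its near end (black paddle) is pressed down and its far end lifts the gate; stop at 0.45 rad. The tin passes from about 0.36; press to 0.40 or to the stop. A spring returns it to 0; at the paddle it takes about 2 N, rising to 4 N. Hinge along rack y through rack (0, -0.116, 0.078) m
- paddle_left (a point): centre of the top face of the left-hand paddle, a black ribbed plate, 52 mm along the lever, 36 mm across, 8 mm thick. At rest level, at rack (-0.120, 0.126, 0.094) m, i.e. 120 mm before and 16 mm above the hinge; at the stop 54 mm lower, 19 mm further to rack +x and tilted. Free above; the lane wall beside it is under 50 mm high
- paddle_right (a point): centre of the top face of the right-hand paddle, a black ribbed plate, 52 mm along the lever, 36 mm across, 8 mm thick. At rest level, at rack (-0.120, -0.126, 0.094) m, i.e. 120 mm before and 16 mm above the hinge; at the stop 54 mm lower, 19 mm further to rack +x and tilted. Free above; the lane wall beside it is under 50 mm high
- gate_left (a point): gate of the left-hand lane: an aluminium bar across the lane (6 x 108 x 28 mm, this point at its middle) at rack x = 0.13 m, carried by the far end of lever_left; shut, its lower edge is 18 mm above the lane floor
- gate_right (a point): gate of the right-hand lane, the same, carried by lever_right
- tin_center (a point): middle of the tin: a printed food tin, 57 mm diameter and 72 mm long, lying across one of the lanes (which one changes) behind its gate, about 0.162 m along rack x; it rolls freely. At the front stop its middle is near rack x = -0.135 m
- tin: the same tin; origin in the middle of its bottom end, z along its axis
- jar_center (a point): middle of the jar: a glass jar with a wide dark screw lid, 68 mm diameter and 87 mm long, lying across the other lane behind its gate
- jar: the same jar; origin in the middle of its bottom end, z along its axis
- garlic: bystander: a garlic bulb, 56 mm wide and high, left of the dispenser; origin under it
- espresso_cup: bystander: a small espresso cup, 49 mm high, 83 mm over its handle, left of the dispenser; origin at its underside
- sardine_tin: bystander: a flat fish tin, 105 x 63 x 25 mm, right of the dispenser; origin under its middle
Not all that is in view belongs to the job. What is shaped like the jar but red is not meant.

How it is judged:
By the outcome, as a careful person would: the job done as asked, in the order asked, and still so for the second after the job is handed in, with the robot touching nothing.
It also fails if it takes over 32 s, if anything falls off the work surface, if the arm or the gripper's body presses on something with over 40 N, if the wrist force passes 120 N, or if a joint passes its speed limit or range.

## Working session

There is one attempt and no reset: what is moved stays moved. The work goes in short steps, Python scripts to look and compute and a tool call to move; the robot and the scene stay as the last step left them, time stands still between calls to the robot, and variables do not carry over. Pictures are saved under pics/ and viewed, at most 10 in all, crops included, and the job is handed in when it is done.

Besides the shell and the picture viewer there is one more tool, called after ">>>" by a JSON object that holds its "name" and its "arguments". servo_tool: Moves the arm, as the interface text tells. Its arguments: {"type":"object","properties":{"moves":{"type":"array","items":{"type":"array","items":{"type":"number"}}},"claw":{"type":"number"},"force":{"type":"number"}},"required":["moves"]}

```bash
mkdir -p pics
python3 - <<'E'
from workcell import *
import cv2
for n in("scene","top"):
    cv2.imwrite(f"pics/{n}0.png",camera(n)[:,:,::-1]); print(n,get_calibration(n))
o=get_obs();print(o["time"],o["ee_pos"],o["tcp_rot"],o["opening"])
E
```

```text
scene {'fx': 371.9745713007498, 'fy': 371.9745713007498, 'cx': 320.1263233230649, 'cy': 202.92164609779317, 'rvec': array([ 2.04541804, -0.68661753,  0.365241  ]), 'tvec': array([-0.42627017,  0.31187123,  0.58515694])}
top {'fx': 368.36111105766474, 'fy': 368.36111105766474, 'cx': 317.70135525676784, 'cy': 196.6920428411079, 'rvec': array([ 2.15807704, -2.16274414,  0.1164197 ]), 'tvec': array([0.08353072, 0.63689575, 1.06210666])}
0.1 [0.19306353 0.51478443 0.23066391] [-1.79933846e+02  9.17777634e-04  1.59442165e+02] 0.08586783768907467
```

View pics/scene0.png

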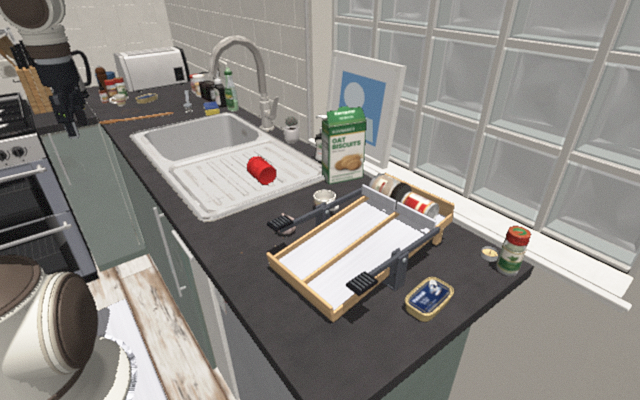

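View pics/top0.png

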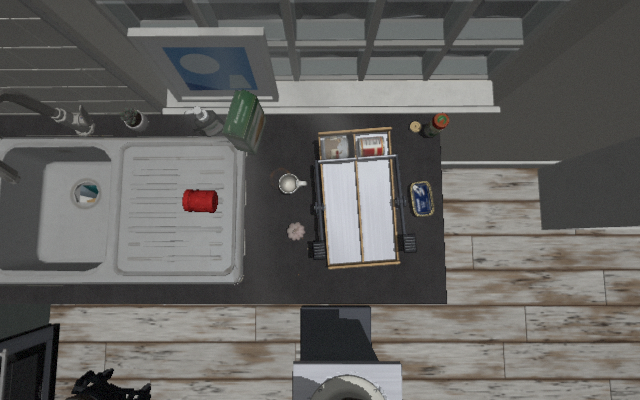

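The scene view shows the rack at about (360,240). The right lane holds a red and white object at (418,203), and the left lane one with a dark band at (395,190). In the top view the paddles are near (318,249) and (408,243). I'll enlarge both areas.

Run:
```python
import cv2
t=cv2.imread("pics/top0.png")[120:280,300:440]; s=cv2.imread("pics/scene0.png")[165:325,260:470]
cv2.imwrite("pics/topc.png",cv2.resize(t,(525,600),interpolation=cv2.INTER_CUBIC))
cv2.imwrite("pics/scenec.png",cv2.resize(s,None,fx=3.75,fy=3.75,interpolation=cv2.INTER_CUBIC))
```

```text
(no output)
```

View pics/topc.png

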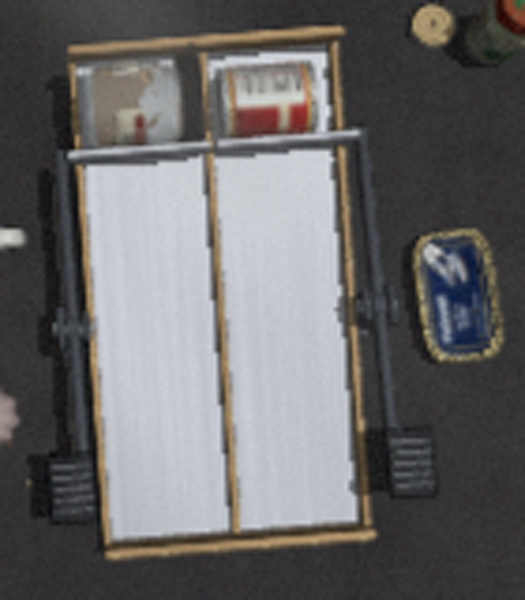

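View pics/scenec.png

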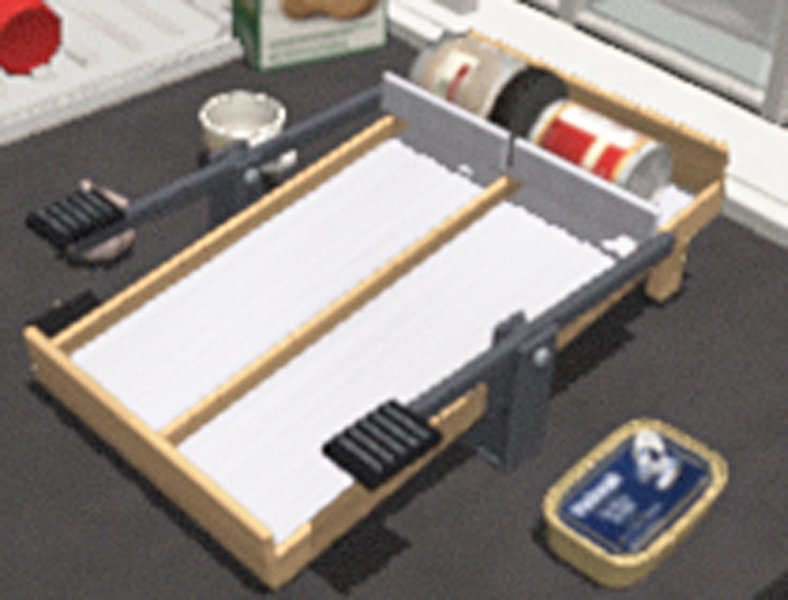

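The tin (red and white label) is in the right lane, and the glass jar with the dark lid is in the left. The right paddle is at top crop (412,463) and scene crop (382,440). The left paddle is at (71,489) and (76,215).

Run:
```python
from workcell import *
import cv2,numpy as np
px={"R":((412,463),(382,440)),"L":((71,489),(76,215))}
C={n:get_calibration(n) for n in("top","scene")}
def cal(n):
    c=C[n];return np.array([[c["fx"],0,c["cx"]],[0,c["fy"],c["cy"]],[0,0,1]]),cv2.Rodrigues(c["rvec"])[0],c["tvec"]
def plane(n,p,z):
    K,R,t=cal(n);d=R.T@np.linalg.solve(K,[*p,1]);o=-R.T@t;return o+d*(z-o[2])/d[2]
P={}
for k,(a,b) in px.items():
    a=np.array(a)/3.75+[300,120]-.4;b=np.array(b)/3.75+[260,165]-.4
    M=[(lambda K,R,t:K@np.c_[R,t])(*cal(n)) for n in("top","scene")]
    X=cv2.triangulatePoints(M[0],M[1],a.reshape(2,1),b.reshape(2,1)).ravel();X=X[:3]/X[3]
    P[k]=plane("top",a,.094)
    print(k,X,P[k],plane("scene",b,.094))
d=(P["L"]-P["R"])[:2];print(np.hypot(*d)); y=d/np.hypot(*d);x=np.array([y[1],-y[0]]);print("yaw",np.degrees(np.arctan2(x[1],x[0])))
m=(P["L"]+P["R"])[:2]/2;o=m+.12*x;print("origin",o,"x",x)
from math import *
K,R,t=cal("top")
for lab,p in {"hingeR":(0,-.116,.078),"tin":(.162,-.051,.095),"frontstop":(-.165,0,.036)}.items():
    w=np.r_[o+p[0]*x+p[1]*y,p[2]];q=K@(R@w+t);print(lab,w,(q[:2]/q[2]-[300,120])*3.75)
```

```text
R [ 0.49906797 -0.17218067  0.09446241] [ 0.50009427 -0.17310248  0.094     ] [ 0.49825911 -0.17123188  0.094     ]
L [0.48120044 0.07990737 0.09254166] [0.48142414 0.07979639 0.094     ] [0.4800204  0.07819261 0.094     ]
0.25358708369342803
yaw 4.222173128472179
origin [ 0.61043353 -0.03781815] x [0.99728606 0.07362415]
hingeR [ 0.61897393 -0.15350333  0.078     ] [375.0266344 304.2359682]
tin [ 0.7757487  -0.07675263  0.095     ] [273.66358867  97.99476818]
frontstop [ 0.44588133 -0.04996613  0.036     ] [236.36908682 530.99682888]
```

The rows are not in the units I measure in: shifts go in shares of 80 cm and turns go in shares of pi rad. I convert before sending: -68.8 cm / 80 = -0.86, -1.5 cm / 80 = -0.0188, -1.138 rad / 3.1416 = -0.3622.

>>> {"name": "servo_tool", "arguments": {"claw": 1, "moves": [[0.0188,-0.0425,0,-0.0191],[0.0375,-0.085,0,-0.0382],[0.0563,-0.1288,0,-0.0573],[0.075,-0.1713,0,-0.0764],[0.0938,-0.215,0,-0.0955],[0.1125,-0.2575,0,-0.1146],[0.1313,-0.3,0,-0.1337],[0.15,-0.3438,0,-0.1528],[0.1688,-0.3875,0,-0.1719],[0.1875,-0.43,0,-0.191],[0.2063,-0.4725,0,-0.2101],[0.225,-0.5163,-0.0063,-0.2292],[0.2438,-0.5588,-0.0125,-0.2483],[0.2625,-0.6025,-0.0188,-0.2674],[0.2813,-0.645,-0.025,-0.2865],[0.3,-0.6875,-0.0313,-0.3056],[0.3188,-0.7313,-0.0375,-0.3247],[0.3375,-0.7738,-0.0438,-0.3438],[0.3563,-0.8175,-0.05,-0.3565],[0.3738,-0.86,-0.05,-0.3622]]}}

```text
time: 1.77
ee_pos: [0.4921, -0.175, 0.1899]
tcp_rot: [-179.9, -0.0, 94.1]
wrist_force: [0.0, 0.5, 0.1]
opening: 0.0005
grasp_force: 0.0
```

>>> {"name": "servo_tool", "arguments": {"moves": [[0,0,0,0],[0,0,0,0],[0,0,0,0],[0,0,0,0]]}}

```text
time: 2.1
ee_pos: [0.4919, -0.1722, 0.1914]
tcp_rot: [-180.0, -0.0, 94.3]
wrist_force: [1.1, -1.3, 0.4]
opening: 0.0001
grasp_force: 0.0
```

Converted, -10.6 cm / 80 = -0.1325, -10.2 cm / 80 = -0.1275.

>>> {"name": "servo_tool", "arguments": {"moves": [[0,0,-0.025,0],[0,0,-0.05,0],[0,0,-0.075,0],[0,0,-0.1,0],[0,0,-0.1125,0],[0,0,-0.12,0],[0,0,-0.1275,0],[0.0013,0,-0.1325,0],[0.0013,0,-0.1325,0],[0.0013,0,-0.1325,0]]}}

```text
time: 2.93
ee_pos: [0.4935, -0.173, 0.086]
tcp_rot: [179.9, 0.0, 94.2]
wrist_force: [-1.1, 1.0, 1.5]
opening: -0.0
grasp_force: 0.7
```

Run:
```python
from workcell import *
import cv2
s=camera("scene")[165:325,260:470,::-1]
cv2.imwrite("pics/s2.png",cv2.resize(s,None,fx=3.5,fy=3.5,interpolation=cv2.INTER_CUBIC))
```

```text
(no output)
```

View pics/s2.png

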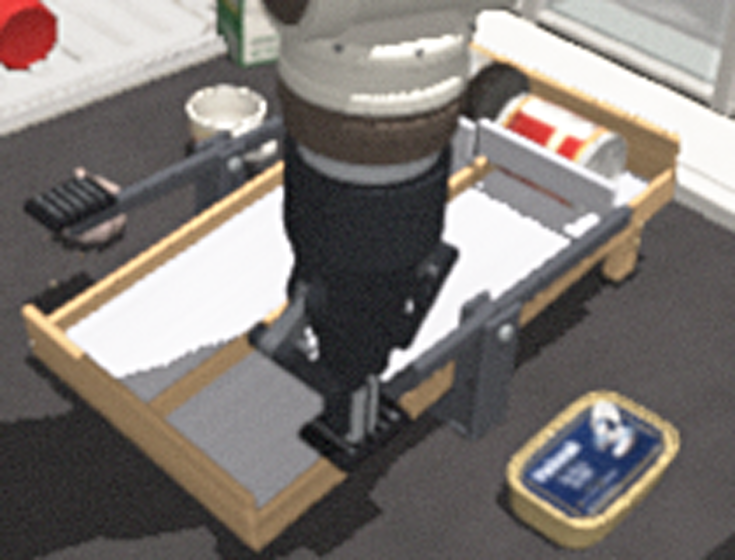

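The fingertips sit on the middle of the right paddle at crop (360,430), and its gate has started to lift. Now the press along the arc.

Converted, -3.8 cm / 80 = -0.0475, -3.5 cm / 80 = -0.0438.

>>> {"name": "servo_tool", "arguments": {"moves": [[0.0013,0,-0.0075,0],[0.0025,0,-0.015,0],[0.0063,0,-0.0225,0],[0.01,0,-0.03,0],[0.0138,0,-0.0375,0],[0.0175,0.0013,-0.0438,0],[0.0188,0.0013,-0.0475,0],[0.0188,0.0013,-0.0475,0]]}}

```text
time: 3.65
ee_pos: [0.508, -0.172, 0.0463]
tcp_rot: [-179.9, -0.0, 94.2]
wrist_force: [-4.1, -0.6, 2.0]
opening: 0.0
grasp_force: 2.0
```

Run:
```python
from workcell import *
import cv2
s=camera("scene")[165:325,260:470,::-1]
cv2.imwrite("pics/s3.png",cv2.resize(s,None,fx=3.5,fy=3.5,interpolation=cv2.INTER_CUBIC))
```

```text
(no output)
```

View pics/s3.png

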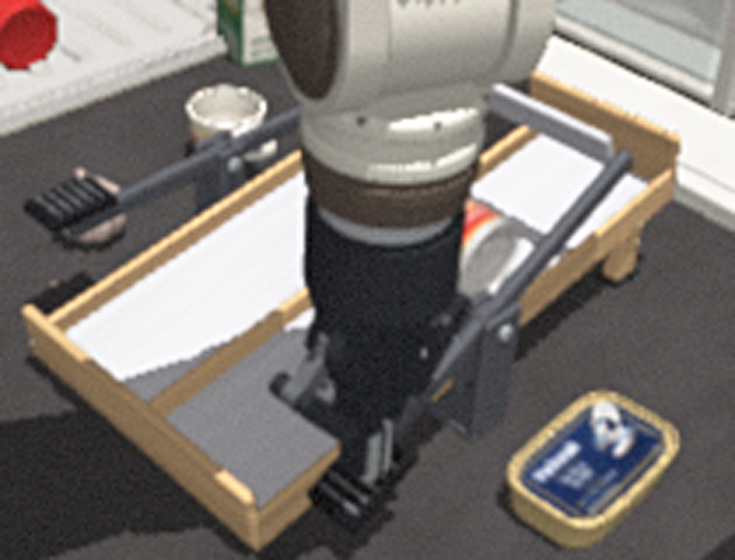

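The gate is fully up, and the tin has passed it and is rolling down at crop (490,250). I'll let it settle, then lift straight off slowly.

>>> {"name": "servo_tool", "arguments": {"moves": [[0,0,0,0],[0,0,0,0],[0,0,0,0],[0,0,0,0],[0,0,0,0],[0,0,0,0],[0,0,0,0],[0,0,0,0],[0,0,0,0],[0,0,0,0],[0,0,0,0],[0,0,0,0],[0,0,0,0],[0,0,0,0],[0,0,0,0],[0,0,0,0]]}}

```text
time: 5.03
ee_pos: [0.5081, -0.172, 0.0473]
tcp_rot: [180.0, 0.0, 94.2]
wrist_force: [-4.7, 0.1, 2.1]
opening: -0.0
grasp_force: 2.1
```

Converted, 18 cm / 80 = 0.225, 16 cm / 80 = 0.2.

>>> {"name": "servo_tool", "arguments": {"moves": [[-0.0025,0,0.0063,0],[-0.0063,0,0.015,0],[-0.01,0,0.0225,0],[-0.0138,0,0.0313,0],[-0.0175,0,0.04,0],[-0.02,0,0.05,0],[-0.0213,0,0.0625,0],[-0.025,0,0.0875,0],[-0.025,0,0.1125,0],[-0.025,0,0.1438,0],[-0.025,0,0.175,0],[-0.05,-0.025,0.2,0],[-0.075,-0.05,0.225,0],[-0.1,-0.075,0.225,0],[-0.125,-0.1,0.225,0],[-0.125,-0.1,0.225,0],[-0.125,-0.1,0.225,0],[-0.125,-0.1,0.225,0]]}}

```text
time: 6.53
ee_pos: [0.4081, -0.2519, 0.2275]
tcp_rot: [180.0, -0.0, 94.2]
wrist_force: [0.1, -0.4, -0.0]
opening: 0.0002
grasp_force: 0.0
```

Run:
```python
from workcell import *
import cv2,numpy as np
s=camera("scene")[165:325,260:470,::-1];t=camera("top")[120:280,270:440,::-1]
cv2.imwrite("pics/s4.png",cv2.resize(np.hstack([s,t]),None,fx=2.1,fy=2.1,interpolation=cv2.INTER_CUBIC))
o=get_obs();print(o["time"],o["ee_pos"],o["wrist_force"],abs(o["qd"]).max())
```

```text
6.6333 [ 0.40851474 -0.25145391  0.2271938 ] [ 0.33341658  0.91754889 -0.51662754] 0.4886922844629448
```

View pics/s4.png

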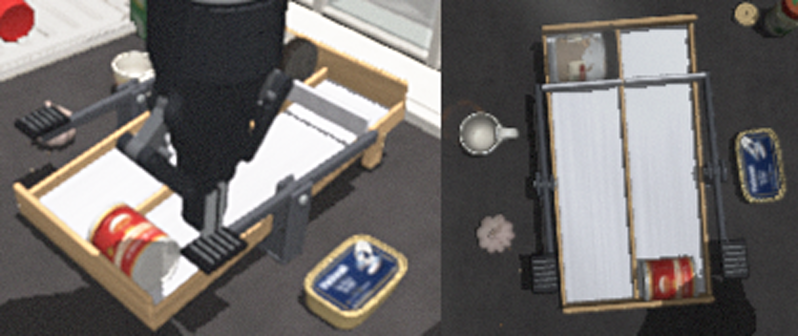

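The tin rests at the front stop at (668,278). The right lever is back up and its gate is shut, the jar is still behind its own shut gate, and the bystanders haven't moved. Handing in.

```bash
python3 -c "
from workcell import *
print(job_done())"
```

```text
the job is handed in; nothing more can be done
None
```

I pressed the right-hand paddle, the tin rolled down to the front stop, and the lever sprang back and shut its gate; the jar's lane stayed shut, the bystanders stayed put, and I handed the job in at about 6.6 s.

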